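# Centre-punch the scribed cross

## Task

Take the spring-loaded centre punch out of its stand, set its tip on the scribed cross of the bracket blank and press it straight down until its spring snaps and the nose is driven in, then ease off at once without forcing it hard against its stop. Set the punch gently back in its stand, upright and fully down. Do not mark the blank anywhere else, and leave the other things on the bench alone.

Things in the scene. Friction and masses are not known exactly. Their poses are not given: they have to be found in the camera images.
- punch: steel centre punch, 130 mm, 0.25 kg, stands tip down. Origin at the tip (nose out), z up along it. From the tip: nose 6 mm across to 24 mm, tapered barrel 14 mm across to 64, collar 34 mm across from 64 to 74, round knurled grip 24 mm across from 74 to 120 (hold here; fingertips resting on the collar can push it), cap 25 mm across to 130. In the stand the collar's underside sits on the top plate.
- punch_tip (a point): the very point of the punch's nose (moves with the nose)
- nose (a joint): how far the nose is pushed into the punch: 0 m out (springs back out), 0.012 m at its hard stop. Resistance: 3 to 4 N over the first 5 mm, climbing to about 14 N at 7 mm; then the spring snaps and it falls to about 5 N by 11 mm; at the stop it is rigid. Snapped means 10.8 mm or more.
- stand: tool stand fixed to the bench, 70 x 70 mm, 78 mm high: base, two cheeks and a 14 mm thick top plate with one vertical hole 19 mm across in its middle. Origin under its centre.
- stand_hole (a point): centre of the hole's mouth, on the stand's top face, 78 mm above the bench. Punch seated: its origin 64 mm below this point.
- fixture: fixed steel base plate 76 x 120 x 14 mm (120 along y) with a level bracket blank 52 x 76 x 6 mm strapped on packing (straps at y = +-32 to 52 mm, 10 mm above the blank). Origin under the base. The blank's top is 20 to 48 mm above the bench, different each time and not measured; it does not yield. Scribed cross (dark lines 30 mm long) at x +6, y +14 mm; two 9 mm holes at x +-14, y -17 mm.
- cross_foot (a point): point on the bench straight below the crossing of the scribed lines (it tells where the cross is from above, not how high)
- tape_measure: bystander: tape measure 32 x 77 x 58 mm, origin under its centre
- cap_screw_2: bystander: black cap screw standing on its head, 13 mm across, 38 mm high, origin under its centre
- gauge_block: bystander: ground steel block 30 x 35 x 12 mm, origin under its centre
Mind the look-alikes: they are no part of the job. Leave any orange look-alike of the punch alone.

How it is judged:
By the outcome, as a careful person would: the job done as asked, in the order asked, and still so for the second after the job is handed in, with the robot touching nothing.
It also fails if it takes over 61 s, if anything falls off the work surface, if the arm or the gripper's body presses on something with over 40 N, if the wrist force passes 120 N, or if a joint passes its speed limit or range.

## Robot

A 6-joint arm with a two-finger parallel gripper is mounted at the origin on a cart in front of the work surface, level with it; the furniture and walls round the work are solid. World frame = base frame: x ahead of the robot, y to its left, z up, the work surface at z = 0. Lengths are in m, angles in rad, forces in N, time in s.
With the tool pointing down it reaches from about 0.35 to 0.775 m from the base axis. Payload 5.5 kg.
Tool frame: the origin (TCP) lies between the finger pads; the fingertips stand 17 mm ahead of it and the grasp point (between the pads) lies 2 mm behind it (env.finger_overhang is the distance from the TCP to the fingertips, in m); z points along the fingers, y is the direction in which the jaws open and shut (so a half turn about z gives the same grasp; the last joint's range is limited). The gripper opens to 85 mm and grips with 20 to 120 N. Pads are 22 mm wide; open, the fingers measure 114 mm over their backs; the gripper's body (76 mm by 85 mm) begins 54 mm behind the grasp point. The pads swing forward as they close: fully open they stand 13 mm farther back than shut.
Start: joints at [1.141, 0.313, 0.046, 1.304, 0, 1.431], TCP at [0.164, 0.551, 0.248] pointing down, gripper open.
Joint ranges: [-2.76, 2.76], [-0.86, 1.69], [-1.03, 1.26], [-2.2, 2.34], [-1.47, 1.5], [-3.14, 3.14]. Speed limits (rad/s): [2.57, 2.57, 3.14, 3.14, 3.14, 3.14].

## Interface

Orientations are given as a unit quaternion [w, x, y, z].
In Python, from workcell import env gives the robot as it stands. The module is installed in compiled form; this text tells all that it offers.
- The arm moves only by the tool arm_command, never from a script. Its argument "moves" is a list of rows, each a list of 5 numbers: the closure, from 0 (fully open) to 1 (shut), then the shift along the tool's x, y, z in mm, then the turn about the tool's z in rad. In form: [[fingers, dx, dy, dz, turn], ...]. A call has 1 to 12 rows; each row is the pose to reach, as a shift and turn from the pose commanded when the call began, along the tool's axes at that moment; what a row does not reach only later rows make up. A row lasts 1/10 s, in which the tool goes at most 50 mm and 8.59 degrees, less where a joint would pass 70% of its speed; a pose out of reach is approached as far as the arm can. A call with a gripper value outside its range is refused whole. The fingers move at their own pace and stop on an object; "squeeze" is the grip in N (left out, the last holds). Time passes only in rows, so rows that repeat a pose let the fingers close. It gives the time, the measured TCP pose, the force and the opening at its end, in the units of the state.
- env.get_state(): the state, without advancing time (a new reading comes with each control period).
- env.read_camera(name): name is "scene" or "side" or "wrist"; returns (picture, depth): 480x640x3 uint8, blue, green, red; 480x640 float32, m along the optical axis (not along the pixel's ray), 0 where there is no reading.
- env.get_calibration(name): a dict with "fx", "fy", "cx", "cy" (pixels), "pose" (4x4, takes a point from camera to world coordinates). Camera axes: x right, y down, z forward; pixel columns grow to the right and rows downward; lengths in m; the calibration is good to about 2 mm. A picture is of the moment at which its call begins: read the wrist's pose just before it. get_calibration takes no time and is no camera call; for the wrist camera it gives the pose at the moment of the call.
- env.hand_in(): hands the job in, once; it reports no verdict.
The state is a dict: "clock": time; "joint_pos": joint angles; "qvel": joint speeds; "tau": joint torques, N m; "tcp_pos": TCP position; "orientation": TCP orientation; "wrist_force": force on the tool from outside, world axes, zero at the start; "ft_torque": the same for the moment, N m; "finger_gap": finger opening in m.
Only numpy, scipy, OpenCV 4.12 (cv2) and the standard library are available. Lean on these libraries where they do the work, as an engineer would, in place of code of your own. Each camera call takes 0.05 s, during which the arm holds its last target. There are 200 camera calls.

## Working session

There is one attempt and no reset: what is moved stays moved. The work goes in short steps, Python scripts to look and compute and a tool call to move; the robot and the scene stay as the last step left them, time stands still between calls to the robot, and variables do not carry over. Pictures are saved under pics/ and viewed, about 8 in all and at most 12, crops included, and the job is handed in when it is done.

Besides the shell and the picture viewer there is one more tool, called after "Request:" in YAML: its name, and indented under it one key for each argument. arm_command: Moves the arm, as the interface text tells. Its arguments: {"type":"object","properties":{"moves":{"type":"array","items":{"type":"array","items":{"type":"number"}}},"squeeze":{"type":"number"}},"required":["moves"]}

```bash
mkdir -p pics; cat > h.py <<'E'
import numpy as np, cv2
from workcell import env
def snap(n,tag):
    c=env.get_calibration(n); im,d=env.read_camera(n)
    cv2.imwrite(f'pics/{tag}.png',im); np.savez(f'pics/{tag}.npz',im=im,d=d,P=c['pose'],k=[c['fx'],c['fy'],c['cx'],c['cy']])
    return im,d,c
def load(tag):
    z=np.load(f'pics/{tag}.npz'); return z['im'],z['d'],z['P'],z['k']
def ray(P,k,u,v):
    r=P[:3,:3]@np.array([(u-k[2])/k[0],(v-k[3])/k[1],1]); return P[:3,3],r
def onz(P,k,u,v,z):
    o,r=ray(P,k,u,v); return o+r*(z-o[2])/r[2]
def cloud(d,P,k):
    v,u=np.mgrid[:d.shape[0],:d.shape[1]]
    p=np.stack([(u-k[2])/k[0]*d,(v-k[3])/k[1]*d,d],-1)
    return p@P[:3,:3].T+P[:3,3]
E
python3 - <<'E'
from h import *
s=env.get_state(); print({k:np.round(v,3) for k,v in s.items()}, env.finger_overhang)
for n in ['scene','side','wrist']:
    im,d,c=snap(n,n+'0'); print(n,np.round(c['pose'],3).tolist(),c['fx'],c['cx'],c['cy'])
E
```

```text
{'clock': np.float64(0.0), 'joint_pos': array([ 1.141,  0.314,  0.045,  1.304, -0.   ,  1.431]), 'qvel': array([-0.   ,  0.   , -0.001,  0.001, -0.   , -0.002]), 'tau': array([-0.0000e+00, -4.8063e+01,  2.9853e+01,  1.9000e-02, -0.0000e+00,
       -0.0000e+00]), 'tcp_pos': array([0.164, 0.551, 0.247]), 'orientation': array([-0.   ,  0.144,  0.99 , -0.001]), 'wrist_force': array([-0.816, -0.342,  0.092]), 'ft_torque': array([0.024, 0.043, 0.018]), 'finger_gap': np.float64(0.085)} 0.017
scene [[0.903, -0.274, 0.332, 0.194], [-0.43, -0.562, 0.706, -0.894], [-0.007, -0.78, -0.625, 0.77], [0.0, 0.0, 0.0, 1.0]] 589.4783394132797 320.1315188504946 234.11463611881342
side [[-0.839, -0.318, 0.442, 0.157], [-0.545, 0.517, -0.66, 0.434], [-0.019, -0.794, -0.607, 0.589], [0.0, 0.0, 0.0, 1.0]] 562.7742170976002 326.04979987228313 229.93661170024947
wrist [[0.286, 0.918, 0.276, 0.093], [0.958, -0.274, -0.084, 0.571], [-0.001, 0.288, -0.958, 0.373], [0.0, 0.0, 0.0, 1.0]] 337.0017691563771 317.61415888033326 237.78068500475473
```

View pics/scene0.png

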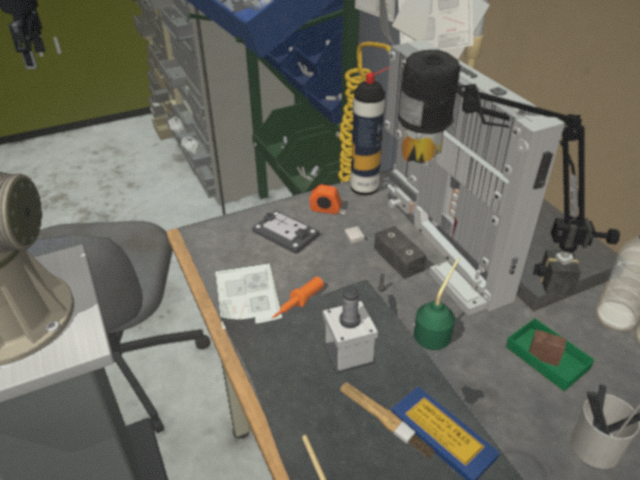

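View pics/side0.png

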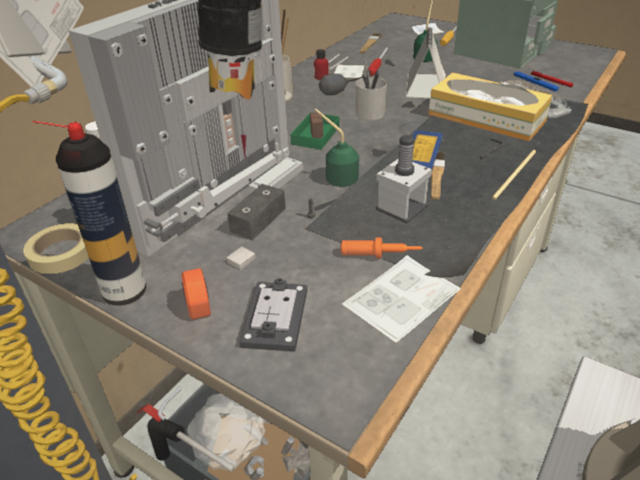

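The scene view shows the stand with the grey punch at (350,325) and the fixture at (285,232). The side view shows the stand at (404,180), the fixture at (275,312) and the cross near (268,312). The orange look-alike lies on the bench.

```bash
python3 - <<'E'
from h import *
W={'scene0':[(350,296),(350,322),(285,232)],'side0':[(404,140),(404,172),(268,312),(275,312)]}
for t,pts in W.items():
    im,d,P,k=load(t); C=cloud(d,P,k)
    for p in pts: print(t,p,np.round(C[p[1]-2:p[1]+3,p[0]-2:p[0]+3].reshape(-1,3).mean(0),4))
    # stand top plate & punch
    z=C[...,2]
    c0=C[322,350] if t=='scene0' else C[172,404]
    near=np.hypot(C[...,0]-c0[0],C[...,1]-c0[1])<.08
    for lo,hi in [(.07,.085),(.086,.1),(.1,.15)]:
        m=near&(z>lo)&(z<hi); q=C[m]; 
        if len(q)>5: print(' z',lo,hi,len(q),np.round(q.min(0),3),np.round(q.max(0),3),np.round(np.median(q,0),4), np.round(cv2.minAreaRect(q[:,:2].astype(np.float32)*1000)[0],1),cv2.minAreaRect(q[:,:2].astype(np.float32)*1000)[1:])
im=cv2.imread('pics/side0.png'); cr=im[265:360,225:325]; a=cv2.resize(cr,None,fx=4,fy=4,interpolation=2)
im=cv2.imread('pics/side0.png'); cr=im[125:225,360:450]; b=cv2.resize(cr,(360,400),interpolation=2)
a=cv2.resize(a,(400,400)); cv2.imwrite('pics/crop.png',np.hstack([a,b]))
E
```

```text
scene0 (350, 296) [ 0.502  -0.3413  0.1437]
scene0 (350, 322) [ 0.5015 -0.3449  0.0906]
scene0 (285, 232) [ 0.5278 -0.0151  0.024 ]
 z 0.07 0.085 1209 [ 0.47  -0.374  0.07 ] [ 0.544 -0.295  0.085] [ 0.4973 -0.3487  0.0791] [ 507.3 -334.9] ((73.60801696777344, 67.8836669921875), 82.84793090820312)
 z 0.086 0.1 188 [ 0.49  -0.353  0.086] [ 0.523 -0.32   0.1  ] [ 0.5007 -0.3432  0.0897] [ 505.  -338.1] ((27.16196632385254, 31.546092987060547), 61.21012878417969)
 z 0.1 0.15 444 [ 0.494 -0.349  0.1  ] [ 0.52  -0.323  0.148] [ 0.5032 -0.3419  0.1307] [ 506.7 -335.5] ((25.437585830688477, 23.48304557800293), 41.61930847167969)
side0 (404, 140) [ 0.506  -0.3243  0.1417]
side0 (404, 172) [ 0.4994 -0.3195  0.0848]
side0 (268, 312) [0.5354 0.0187 0.0227]
side0 (275, 312) [0.5268 0.0138 0.0232]
 z 0.07 0.085 810 [ 0.468 -0.37   0.07 ] [ 0.543 -0.294  0.085] [ 0.4946 -0.3182  0.078 ] [ 505.3 -333.3] ((73.79204559326172, 68.7613754272461), 83.60564422607422)
 z 0.086 0.1 156 [ 0.488 -0.344  0.086] [ 0.521 -0.316  0.1  ] [ 0.5006 -0.3244  0.0893] [ 503.5 -328.9] ((32.348724365234375, 23.71586036682129), 18.340553283691406)
 z 0.1 0.15 396 [ 0.492 -0.341  0.1  ] [ 0.517 -0.319  0.145] [ 0.5014 -0.3253  0.1255] [ 502.7 -328.4] ((24.120121002197266, 20.3665714263916), 26.036623001098633)
```

View pics/crop.png

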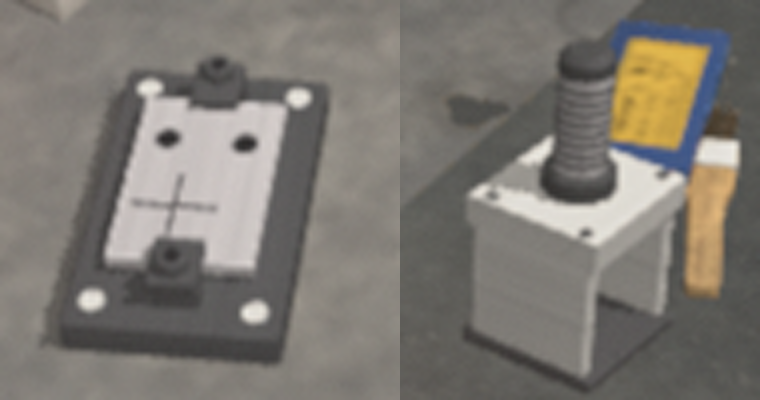

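View pics/wrist0.png

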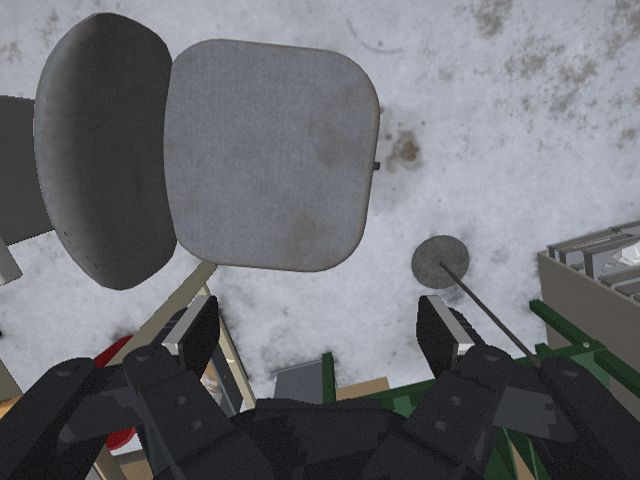

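```bash
cat >> h.py <<'E'
def togo(x,y,z=None):
    s=env.get_state(); w,a,b,c=s['orientation']
    from scipy.spatial.transform import Rotation as R
    M=R.from_quat([a,b,c,w]).as_matrix(); t=np.array([x,y,s['tcp_pos'][2] if z is None else z])
    return np.round(M.T@(t-s['tcp_pos'])*1000,1)
def st():
    s=env.get_state(); print({k:np.round(s[k],4).tolist() for k in ['clock','joint_pos','tcp_pos','orientation','wrist_force','ft_torque','finger_gap']})
E
python3 - <<'E'
from h import *
im,d,P,k=load('side0'); print('cross',[np.round(onz(P,k,268.75,314.2,z),4) for z in (.02,.023,.03)])
for t in('scene0','side0'):
    im,d,P,k=load(t); C=cloud(d,P,k)
    m=(d>0)&(C[...,2]>.12)&(C[...,2]<.6)&(C[...,0]>.2)&(C[...,0]<.8)&(abs(C[...,1])<.6)
    q=C[m]; g=np.round(q[:,:2]/.05).astype(int); u,n=np.unique(g,axis=0,return_counts=True)
    print(t,[(round(a[0]*.05,2),round(a[1]*.05,2),int(c),round(float(q[(g==a).all(1),2].max()),2)) for a,c in zip(u,n) if c>8])
print(togo(.53,.012))
E
```

```text
cross [array([0.5338, 0.0195, 0.02  ]), array([0.5318, 0.0217, 0.023 ]), array([0.5271, 0.0268, 0.03  ])]
scene0 [(np.float64(0.5), np.float64(-0.35), 303, 0.15), (np.float64(0.55), np.float64(0.4), 25, 0.35), (np.float64(0.55), np.float64(0.45), 57, 0.35), (np.float64(0.55), np.float64(0.5), 81, 0.34), (np.float64(0.55), np.float64(0.55), 84, 0.33), (np.float64(0.55), np.float64(0.6), 46, 0.31), (np.float64(0.6), np.float64(0.35), 457, 0.35), (np.float64(0.6), np.float64(0.4), 325, 0.35), (np.float64(0.6), np.float64(0.45), 196, 0.33), (np.float64(0.6), np.float64(0.5), 186, 0.33), (np.float64(0.6), np.float64(0.55), 73, 0.32), (np.float64(0.65), np.float64(-0.35), 21, 0.13), (np.float64(0.65), np.float64(0.35), 925, 0.37), (np.float64(0.65), np.float64(0.45), 149, 0.34), (np.float64(0.65), np.float64(0.5), 286, 0.33), (np.float64(0.65), np.float64(0.55), 33, 0.32), (np.float64(0.7), np.float64(-0.35), 51, 0.15), (np.float64(0.7), np.float64(-0.3), 223, 0.42), (np.float64(0.7), np.float64(-0.25), 137, 0.41), (np.float64(0.7), np.float64(-0.2), 3628, 0.42), (np.float64(0.7), np.float
[... 2035 characters left out ...]
, np.float64(-0.1), 485, 0.26), (np.float64(0.75), np.float64(-0.05), 2512, 0.36), (np.float64(0.75), np.float64(0.0), 3290, 0.36), (np.float64(0.75), np.float64(0.05), 987, 0.28), (np.float64(0.75), np.float64(0.1), 4563, 0.28), (np.float64(0.8), np.float64(-0.35), 618, 0.33), (np.float64(0.8), np.float64(-0.3), 823, 0.33), (np.float64(0.8), np.float64(-0.25), 700, 0.2), (np.float64(0.8), np.float64(-0.2), 806, 0.36), (np.float64(0.8), np.float64(-0.15), 2747, 0.36), (np.float64(0.8), np.float64(-0.1), 3963, 0.36), (np.float64(0.8), np.float64(-0.05), 1207, 0.36), (np.float64(0.8), np.float64(0.0), 2446, 0.36), (np.float64(0.8), np.float64(0.1), 97, 0.28)]
[-5.045e+02 -4.117e+02  5.000e-01]
```

Request:
arm_command:
  moves:
    - [0, -40, -33, 0, 0]
    - [0, -80, -66, 0, 0]
    - [0, -120, -99, 0, 0]
    - [0, -160, -131, 0, 0]
    - [0, -200, -164, 0, 0]
    - [0, -240, -197, 0, 0]
    - [0, -280, -229, 0, 0]
    - [0, -320, -262, 0, 0]
    - [0, -360, -294, 0, 0]
    - [0, -400, -327, 0, 0]
    - [0, -440, -360, 0, 0]
    - [0, -475, -388, 0, 0]

```text
clock: 1.35
tcp_pos: [0.5017, 0.0525, 0.2482]
orientation: [0.0, 0.145, 0.989, 0.0]
wrist_force: [0.7, 0.7, -0.0]
finger_gap: 0.0857
```

Request:
arm_command:
  moves:
    - [0, -25, -20, 0, 0]
    - [0, -30, -24, 0, 0]
    - [0, -30, -24, 0, 0]
    - [0, -30, -24, 0, 0]

```text
clock: 1.75
tcp_pos: [0.5222, 0.0237, 0.248]
orientation: [-0.001, 0.144, 0.99, 0.0]
wrist_force: [-1.1, 0.4, -0.2]
finger_gap: 0.0853
```

```bash
python3 - <<'E'
from h import *
st(); im,d,c=snap('wrist','w1'); C=cloud(d,c['pose'],[c['fx'],c['fy'],c['cx'],c['cy']])
E
```

```text
{'clock': 1.75, 'joint_pos': [-0.1087, 0.2128, -0.0882, 1.2711, 0.0005, 0.1807], 'tcp_pos': [0.5222, 0.0237, 0.248], 'orientation': [-0.0007, 0.1442, 0.9896, 0.0002], 'wrist_force': [-1.0513, 0.3546, -0.2083], 'ft_torque': [0.0069, -0.0287, -0.0294], 'finger_gap': 0.0853}
```

View pics/w1.png

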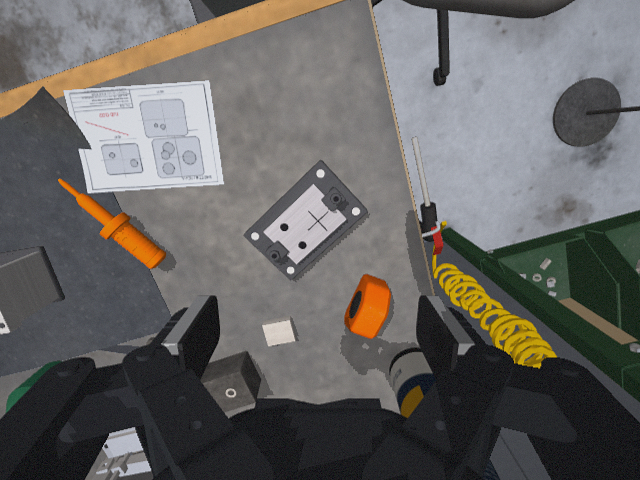

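The wrist view shows the fixture at (306,220) with the cross at about (317,222). The tape is at (368,305) and the gauge block at (281,331).

```bash
python3 - <<'E'
from h import *
im,d,P,k=load('w1'); C=cloud(d,P,k)
cr=cv2.resize(im[190:255,280:355],None,fx=10,fy=10,interpolation=2)
# dark thin lines inside blank: blackhat
g=cv2.cvtColor(im,cv2.COLOR_BGR2GRAY)
bh=cv2.morphologyEx(g,cv2.MORPH_BLACKHAT,np.ones((5,5)))
roi=np.zeros_like(g); roi[205:240,302:333]=1
ys,xs=np.nonzero((bh>25)&(roi>0)); print(len(xs))
print(np.round(g[208:238,304:332:1],0)[::2,::2])
wq=C[200:240,300:330][g[200:240,300:330]>150]; print('blank z',np.median(wq[:,2]),len(wq))
bm=(g>60)&(d>0); b=C[130:160,250:300].reshape(-1,3); print('bench z near',np.median(b[:,2]))
for t in('side0','scene0'):
    im2,d2,P2,k2=load(t); C2=cloud(d2,P2,k2); m=(abs(C2[...,0]-.53)<.025)&(abs(C2[...,1]-.01)<.035)&(cv2.cvtColor(im2,6)>150); print(t,np.median(C2[m][:,2]),m.sum())
for u,v in [(317,222)]: print([np.round(onz(P,k,u,v,z),4) for z in (.02,.024,.03)])
E
```

```text
118
[[196 201 197 199 196 192 197 197 191 191 192 196  96  87]
 [198 198 172 196 193 199 195 195 193 194 191 195 184  97]
 [197 199 174 134 204 198 195 193 192 190 195 144 184 193]
 [198 193 196 182 139 198 190 190 191 195 127 177 189 190]
 [192 195 199 198 141 139 197 190 195 116 176 189 189 190]
 [197 201 195 195 192 138 135 197  90 174 189 191 191 193]
 [197 193 195 192 192 194 142  64 184 186 191 192 191 196]
 [194 196 190 192 191 199  83 142 157 193 191 193 195 189]
 [197 194 193 191 195 108 192 192 141 164 193 195 193 196]
 [192 195 191 194 100 190 187 193 197 109 164 195 192 190]
 [193 191 166  96 189 191 194 196 194 199 104 192 192 189]
 [193 193 137 191 190 194 192 195 195 197 196 104 191 191]
 [189 195 192 190 195 194 197 193 197 189 190 192 191 205]
 [195 188 191 190 193 198 197 196 190 191 192 192 207  83]
 [188 193 194 199 199 195 196 190 187 190 194 196  74  58]]
blank z 0.022005499563748393 1044
bench z near -0.0005001433150577106
side0 0.02273336351162436 955
scene0 0.02400984987845889 397
[array([0.5357, 0.0183, 0.02  ]), array([0.5348, 0.0186, 0.024 ]), array([0.5333, 0.019 , 0.03  ])]
```

Request:
arm_command:
  moves:
    - [0, -10, -45, 0, 0]
    - [0, -20, -90, 0, 0]
    - [0, -30, -135, 0, 0]
    - [0, -40, -180, 0, 0]
    - [0, -50, -225, 0, 0]
    - [0, -60, -270, 0, 0]
    - [0, -68, -310, 0, 0]
    - [0, -75, -338, 0, 0]
    - [0, -75, -338, 0, 0]
    - [0, -75, -338, 0, 0]
    - [0, -75, -338, 0, 0]

```text
clock: 2.9
tcp_pos: [0.4985, -0.3204, 0.2485]
orientation: [-0.0, 0.143, 0.99, 0.0]
wrist_force: [0.3, 0.2, 0.0]
finger_gap: 0.0854
```

```bash
python3 - <<'E'
from h import *
env.read_camera('wrist')
st(); im,d,c=snap('wrist','w2');st()
P=c['pose'];k=[c['fx'],c['fy'],c['cx'],c['cy']]; C=cloud(d,P,k)
near=np.hypot(C[...,0]-.505,C[...,1]+.334)<.07
for lo,hi in [(.07,.083),(.084,.092),(.138,.15)]:
    m=near&(C[...,2]>lo)&(C[...,2]<hi)&(d>0); q=C[m]
    if len(q)>5:
        r=cv2.minAreaRect(q[:,:2].astype(np.float32)*1000); print(lo,len(q),np.median(q[:,2]),r, cv2.minEnclosingCircle(q[:,:2].astype(np.float32)*1000))
E
```

```text
{'clock': 2.95, 'joint_pos': [-0.7068, 0.3482, 0.0961, 1.3189, 0.0004, -0.4194], 'tcp_pos': [0.4986, -0.3204, 0.2486], 'orientation': [-0.0, 0.1432, 0.9897, 0.0002], 'wrist_force': [-0.253, -0.5211, 0.3423], 'ft_torque': [0.0611, 0.0233, 0.0453], 'finger_gap': 0.0855}
{'clock': 3.0, 'joint_pos': [-0.7069, 0.3482, 0.0963, 1.3188, 0.0003, -0.4195], 'tcp_pos': [0.4986, -0.3206, 0.2486], 'orientation': [0.0001, 0.1432, 0.9897, 0.0001], 'wrist_force': [-0.8581, -0.2289, -0.5791], 'ft_torque': [-0.0142, 0.0126, 0.0458], 'finger_gap': 0.0854}
0.07 3818 0.07756428538953686 ((505.6085205078125, -334.5486755371094), (70.10413360595703, 66.39409637451172), 82.86768341064453) ((505.341064453125, -334.41973876953125), 47.60913848876953)
0.084 378 0.08747828001515154 ((501.75079345703125, -332.70953369140625), (33.228580474853516, 24.741342544555664), 66.89500427246094) ((505.6328125, -334.4003601074219), 16.925201416015625)
0.138 839 0.14282660365454758 ((505.3592529296875, -334.4134826660156), (23.868268966674805, 24.134857177734375), 77.9106216430664) ((505.3046875, -334.74261474609375), 12.616366386413574)
```

View pics/w2.png

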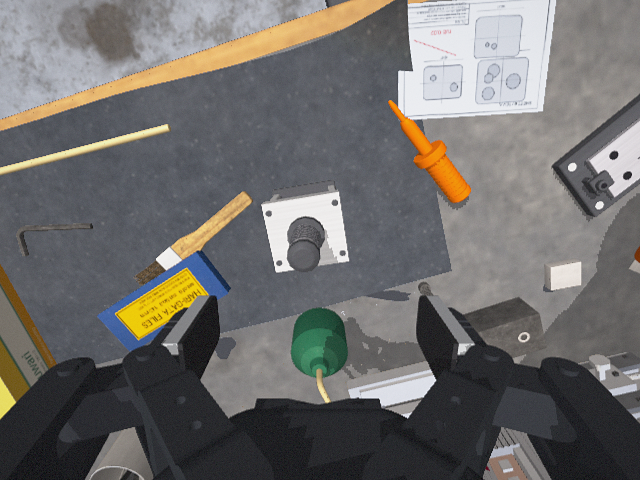

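The wrist view shows the stand plate centred near (305,230) and the punch cap at (304,257). Depth gives the punch at (0.5055, -0.3345), which agrees with the stand centre to 0.3 mm. Next is the descent over it.

Request:
arm_command:
  moves:
    - [0, -5, -6, 20, 0]
    - [0, -10.6, -11.4, 50, 0]
    - [0, -10.6, -11.4, 80, 0]
    - [0, -10.6, -11.4, 105, 0]
    - [0, -10.6, -11.4, 125, 0]
    - [0, -10.6, -11.4, 137, 0]
    - [0, -10.6, -11.4, 141, 0]
    - [0, -10.6, -11.4, 141, 0]
    - [0, -10.6, -11.4, 141, 0]

```text
clock: 3.9
tcp_pos: [0.5059, -0.3367, 0.1085]
orientation: [0.001, 0.144, 0.99, -0.0]
wrist_force: [0.1, -0.2, -0.1]
finger_gap: 0.0853
```

```bash
python3 - <<'E'
from h import *
st(); print(togo(.5055,-.3345,.107))
E
```

```text
{'clock': 3.9, 'joint_pos': [-0.7192, 0.4472, -0.1077, 1.0139, 0.0001, -0.4298], 'tcp_pos': [0.5059, -0.3367, 0.1085], 'orientation': [0.0009, 0.1442, 0.9895, -0.0005], 'wrist_force': [0.1094, -0.1677, -0.1251], 'ft_torque': [-0.0536, -0.0167, 0.0038], 'finger_gap': 0.0853}
[1.  2.  1.5]
```

Request:
arm_command:
  moves:
    - [0, 1, 2, 1, 0]
    - [0, 1, 2, 1, 0]
    - [0.4, 1, 2, 1, 0]
    - [0.5, 1, 2, 1, 0]
    - [0.6, 1, 2, 1, 0]
    - [0.7, 1, 2, 1, 0]
    - [0.8, 1, 2, 1, 0]
    - [1, 1, 2, 1, 0]
    - [1, 1, 2, 1, 0]
    - [1, 1, 2, 1, 0]
  squeeze: 60

```text
clock: 4.9
tcp_pos: [0.5049, -0.3341, 0.1065]
orientation: [0.0, 0.144, 0.99, 0.0]
wrist_force: [-0.6, 1.8, 2.8]
finger_gap: 0.0225
```

```bash
python3 - <<'E'
from h import *
st(); print(togo(.5055,-.3345,.107))
E
```

```text
{'clock': 4.9, 'joint_pos': [-0.7172, 0.4461, -0.1149, 1.0096, 0.0003, -0.4275], 'tcp_pos': [0.5049, -0.3341, 0.1065], 'orientation': [0.0002, 0.1443, 0.9895, 0.0001], 'wrist_force': [-0.5641, 1.754, 2.7661], 'ft_torque': [0.2589, 0.0102, -0.0018], 'finger_gap': 0.0225}
[-0.7 -0.2 -0.5]
```

Request:
arm_command:
  moves:
    - [1, 0, 0, -3, 0]
    - [1, 0, 0, -10, 0]
    - [1, 0, 0, -25, 0]
    - [1, 0, 0, -45, 0]
    - [1, 0, 0, -70, 0]
    - [1, 0, 0, -90, 0]
    - [1, 0, 0, -100, 0]
    - [1, 0, 0, -100, 0]
    - [1, 0, 0, -100, 0]

```text
clock: 5.8
tcp_pos: [0.5045, -0.334, 0.2055]
orientation: [-0.0, 0.144, 0.99, 0.0]
wrist_force: [-1.2, 0.8, -2.4]
finger_gap: 0.0227
```

```bash
python3 - <<'E'
from h import *
st(); print(togo(.5335,.0195,.150))
E
```

```text
{'clock': 5.8, 'joint_pos': [-0.7174, 0.3868, 0.0466, 1.2316, 0.0, -0.4275], 'tcp_pos': [0.5045, -0.334, 0.2055], 'orientation': [-0.0004, 0.1444, 0.9895, 0.0003], 'wrist_force': [-1.193, 0.7593, -2.3927], 'ft_torque': [0.0107, -0.0125, -0.0242], 'finger_gap': 0.0227}
[ 73.2 347.   55.7]
```

Request:
arm_command:
  moves:
    - [1, 4, 20, 0, 0]
    - [1, 12, 55, 0, 0]
    - [1, 20, 95, 0, 0]
    - [1, 28, 135, 0, 0]
    - [1, 37, 175, 0, 0]
    - [1, 45, 215, 0, 0]
    - [1, 54, 255, 0, 0]
    - [1, 62, 293, 0, 0]
    - [1, 68, 325, 0, 0]
    - [1, 72, 342, 0, 0]
    - [1, 73.2, 347, 0, 0]
    - [1, 73.2, 347, 0, 0]

```text
clock: 7.0
tcp_pos: [0.5329, 0.0202, 0.2054]
orientation: [-0.001, 0.143, 0.99, -0.0]
wrist_force: [0.1, 0.1, -2.8]
finger_gap: 0.023
```

Request:
arm_command:
  moves:
    - [1, 0, 0, 10, 0]
    - [1, 0, 0, 30, 0]
    - [1, 0, 0, 50, 0]
    - [1, 0, 0, 60, 0]
    - [1, 0, 0, 65, 0]
    - [1, 0, 0, 65, 0]
    - [1, 0, 0, 65, 0]

```text
clock: 7.7
tcp_pos: [0.5343, 0.0189, 0.1419]
orientation: [0.0, 0.145, 0.989, 0.0]
wrist_force: [-0.4, 1.2, -2.2]
finger_gap: 0.0227
```

```bash
python3 - <<'E'
from h import *
st()
ims=[]
for n,(u,v) in [('side',(268,300)),('scene',(285,225)),('wrist',(318,240))]:
    im,d,c=snap(n,n+'3'); cr=im[v-60:v+60,u-50:u+50]; cv2.imwrite(f'pics/c_{n}.png',cr); ims.append(cv2.resize(cr,(266,320),interpolation=cv2.INTER_CUBIC))
st(); cv2.imwrite('pics/v3.png',np.hstack(ims))
E
```

```text
{'clock': 7.7, 'joint_pos': [-0.1149, 0.2914, -0.2523, 1.0261, 0.0001, 0.1755], 'tcp_pos': [0.5343, 0.0189, 0.1419], 'orientation': [0.0005, 0.1447, 0.9895, 0.0], 'wrist_force': [-0.3833, 1.1668, -2.167], 'ft_torque': [0.0268, 0.0392, 0.0285], 'finger_gap': 0.0227}
{'clock': 7.85, 'joint_pos': [-0.1144, 0.291, -0.2521, 1.026, 0.0001, 0.1755], 'tcp_pos': [0.5345, 0.0192, 0.1422], 'orientation': [0.0009, 0.1444, 0.9895, 0.0001], 'wrist_force': [-0.0884, 0.0145, -2.9582], 'ft_torque': [-0.0239, 0.0482, -0.0214], 'finger_gap': 0.0225}
```

View pics/v3.png

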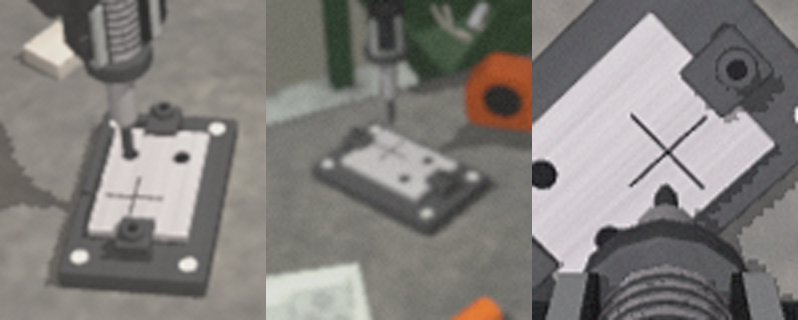

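Side: tip at about (267,298), cross (268.4,314.8). Scene: tip (282,210.5), cross (283.5,222). Wrist: tip (318,250), cross (319,237). The tip is still about 27 mm above the blank.

```bash
cat >> h.py <<'E'
def tri(obs):
    A=[];b=[]
    for P,k,u,v in obs:
        o,r=ray(P,k,u,v); r=r/np.linalg.norm(r); M=np.eye(3)-np.outer(r,r); A.append(M); b.append(M@o)
    x=np.linalg.lstsq(np.vstack(A),np.hstack(b),rcond=None)[0]; return x
def compare(tags,tips,crs,zt,zc):
    T=[];X=[]
    for t,a,c in zip(tags,tips,crs):
        _,_,P,k=load(t); T.append((P,k,*a)); X.append((P,k,*c))
        p=onz(P,k,*a,zt); q=onz(P,k,*c,zc); print(t,'tip',np.round(p*1e3,1),'cross',np.round(q*1e3,1),'d',np.round((q-p)*1e3,1)[:2])
    print('tri tip',np.round(tri(T)*1e3,1),'cross',np.round(tri(X)*1e3,1))
E
python3 - <<'E'
from h import *
compare(['side3','scene3','wrist3'],[(266.9,298.3),(282,210.5),(318,250.3)],[(268.4,314.8),(283.5,222.1),(319.1,237.1)],.0497,.0225)
E
```

```text
side3 tip [534.6  18.7  49.7] cross [531.8  22.5  22.5] d [-2.8  3.8]
scene3 tip [538.3  22.9  49.7] cross [538.5  18.6  22.5] d [ 0.2 -4.3]
wrist3 tip [535.2  18.4  49.7] cross [534.3  19.6  22.5] d [-0.9  1.2]
tri tip [535.2  19.   51.4] cross [536.1  19.7  20. ]
```

Request:
arm_command:
  moves:
    - [1, 0, 0, 8, 0]
    - [1, 0, 0, 15, 0]
    - [1, 0, 0, 20, 0]
    - [1, 0, 0, 20, 0]
    - [1, 0, 0, 20, 0]
    - [1, 0, 0, 20, 0]

```text
clock: 8.45
tcp_pos: [0.534, 0.0193, 0.1214]
orientation: [0.0, 0.144, 0.99, 0.0]
wrist_force: [0.1, -0.1, -2.6]
finger_gap: 0.0228
```

```bash
python3 - <<'E'
from h import *
st()
ims=[]
for n,(u,v) in [('side',(268,308)),('scene',(283,218)),('wrist',(319,240))]:
    im,d,c=snap(n,n+'4'); w,h=(15,18) if n!='wrist' else (25,30); cr=im[v-h:v+h,u-w:u+w]; ims.append(cv2.resize(cr,(266,320),interpolation=cv2.INTER_CUBIC))
st(); cv2.imwrite('pics/v4.png',np.hstack(ims))
E
```

```text
{'clock': 8.45, 'joint_pos': [-0.1142, 0.3081, -0.2833, 0.9791, 0.0001, 0.1755], 'tcp_pos': [0.534, 0.0193, 0.1214], 'orientation': [0.0001, 0.1444, 0.9895, 0.0001], 'wrist_force': [0.1418, -0.0801, -2.5844], 'ft_torque': [0.0387, -0.0293, 0.0143], 'finger_gap': 0.0228}
{'clock': 8.6, 'joint_pos': [-0.1143, 0.3079, -0.2833, 0.979, 0.0001, 0.1755], 'tcp_pos': [0.534, 0.0192, 0.1216], 'orientation': [0.0003, 0.1444, 0.9895, 0.0001], 'wrist_force': [-0.0937, -1.0149, -2.2765], 'ft_torque': [-0.0174, -0.0676, -0.01], 'finger_gap': 0.0229}
```

View pics/v4.png

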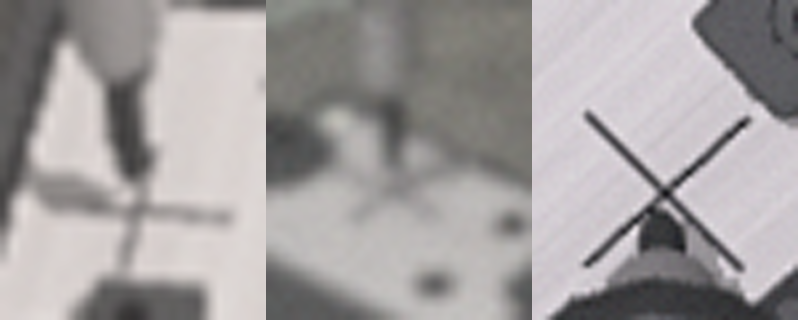

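Close-up at hover. Side: tip (268.8,310.3), cross (268.6,313.7). Scene: tip (282.5,219.2), cross (282,221.4). Wrist: tip (318.1,249.1), cross (319,246.1). The tip is almost over the cross, a few mm up.

```bash
python3 - <<'E'
from h import *
T=['side4','scene4','wrist4'];a=[(268.8,310.3),(282.5,219.2),(318.1,249.1)];c=[(268.6,313.7),(282,221.4),(319,246.1)]
for zt in(.0275,.029): compare(T,a,c,zt,.0225)
# differential solve: image difference -> dx,dy,dz at common point (biases cancel)
p0=np.array([.535,.019,.025]);A=[];b=[]
for t,u,w in zip(T,a,c):
    _,_,P,k=load(t)
    def pr(p): q=P[:3,:3].T@(p-P[:3,3]); return np.array([k[0]*q[0]/q[2]+k[2],k[1]*q[1]/q[2]+k[3]])
    J=np.stack([(pr(p0+e)-pr(p0-e))/.002 for e in np.eye(3)*.001],1); A.append(J); b.append(np.subtract(w,u))
x,r,_,_=np.linalg.lstsq(np.vstack(A),np.hstack(b),rcond=None); print('cross-tip mm',np.round(x*1e3,2),'res px',np.round(np.vstack(A)@x-np.hstack(b),2))
s=env.get_state()['tcp_pos']; print(togo(s[0]+x[0],s[1]+x[1]))
E
```

```text
side4 tip [533.3  19.   27.5] cross [532.9  20.6  22.5] d [-0.4  1.7]
scene4 tip [538.1  22.6  27.5] cross [536.6  22.2  22.5] d [-1.5 -0.4]
wrist4 tip [534.4  18.8  27.5] cross [534.   19.6  22.5] d [-0.3  0.8]
tri tip [534.7  19.1  28.8] cross [534.3  20.1  23. ]
side4 tip [532.3  20.1  29. ] cross [532.9  20.6  22.5] d [0.6 0.6]
scene4 tip [537.4  20.7  29. ] cross [536.6  22.2  22.5] d [-0.8  1.5]
wrist4 tip [533.9  18.9  29. ] cross [534.   19.6  22.5] d [0.2 0.6]
tri tip [534.7  19.1  28.8] cross [534.3  20.1  23. ]
cross-tip mm [-0.06  0.76 -5.91] res px [ 0.24 -0.04  0.47 -0.13  0.1  -0.11]
[ 0.3  0.7 -0. ]
```

Request:
arm_command:
  moves:
    - [1, 0.3, 0.7, 0, 0]
    - [1, 0.3, 0.7, 2, 0]
    - [1, 0.3, 0.7, 4, 0]
    - [1, 0.3, 0.7, 4, 0]
    - [1, 0.3, 0.7, 4, 0]

```text
clock: 9.1
tcp_pos: [0.5336, 0.0201, 0.1171]
orientation: [-0.0, 0.144, 0.99, 0.0]
wrist_force: [0.6, -0.5, -2.6]
finger_gap: 0.0228
```

```bash
python3 - <<'E'
from h import *
st()
ims=[]
for n,(u,v) in [('side',(268,308)),('scene',(283,218)),('wrist',(319,245))]:
    im,d,c=snap(n,n+'5'); w,h=(15,18); cr=im[v-h:v+h,u-w:u+w]; ims.append(cv2.resize(cr,(266,320),interpolation=cv2.INTER_CUBIC))
st(); cv2.imwrite('pics/v5.png',np.hstack(ims))
E
```

```text
{'clock': 9.1, 'joint_pos': [-0.1129, 0.3116, -0.2899, 0.9696, 0.0001, 0.1769], 'tcp_pos': [0.5336, 0.0201, 0.1171], 'orientation': [-0.0002, 0.1444, 0.9895, 0.0], 'wrist_force': [0.5834, -0.4843, -2.6035], 'ft_torque': [-0.008, -0.0453, 0.0144], 'finger_gap': 0.0228}
{'clock': 9.25, 'joint_pos': [-0.1129, 0.3115, -0.2896, 0.9696, 0.0001, 0.1769], 'tcp_pos': [0.5338, 0.02, 0.1173], 'orientation': [0.0001, 0.1444, 0.9895, 0.0], 'wrist_force': [0.019, 0.3433, -3.2106], 'ft_torque': [0.0202, 0.0447, -0.0164], 'finger_gap': 0.0226}
```

View pics/v5.png

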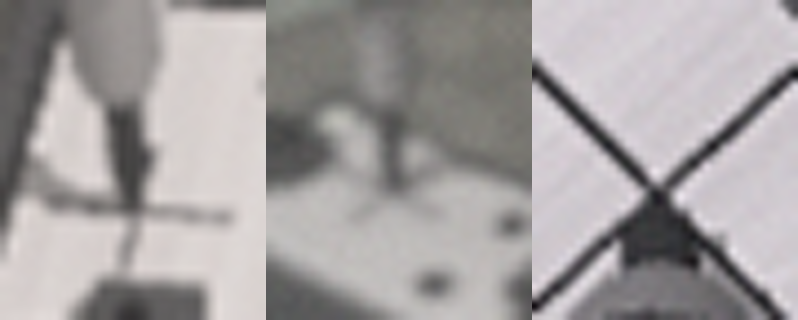

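The tip is on the cross in all three views: wrist tip (660,193) against cross (660,188) in the crop, with the side and scene views within 1 px. The gap is about 1–2 mm. Now I'll feel for contact.

Request:
arm_command:
  moves:
    - [1, 0, 0, 1, 0]
    - [1, 0, 0, 1, 0]
    - [1, 0, 0, 1, 0]

```text
clock: 9.55
tcp_pos: [0.5337, 0.02, 0.1162]
orientation: [-0.0, 0.144, 0.99, 0.0]
wrist_force: [0.3, -0.4, -2.3]
finger_gap: 0.0229
```

Request:
arm_command:
  moves:
    - [1, 0, 0, 0.5, 0]
    - [1, 0, 0, 0.5, 0]
    - [1, 0, 0, 0.5, 0]

```text
clock: 9.85
tcp_pos: [0.5337, 0.0201, 0.1158]
orientation: [0.0, 0.144, 0.99, 0.0]
wrist_force: [0.0, -0.5, -2.2]
finger_gap: 0.0224
```

Request:
arm_command:
  moves:
    - [1, 0, 0, 0.5, 0]
    - [1, 0, 0, 0.5, 0]
    - [1, 0, 0, 0.5, 0]

```text
clock: 10.15
tcp_pos: [0.5337, 0.0201, 0.1153]
orientation: [0.0, 0.144, 0.99, 0.0]
wrist_force: [0.8, 0.3, -2.1]
finger_gap: 0.0228
```

Request:
arm_command:
  moves:
    - [1, 0, 0, 0.5, 0]
    - [1, 0, 0, 0.5, 0]
    - [1, 0, 0, 0.5, 0]

```text
clock: 10.45
tcp_pos: [0.5338, 0.02, 0.1148]
orientation: [0.0, 0.144, 0.99, 0.0]
wrist_force: [0.7, -0.3, -1.6]
finger_gap: 0.0229
```

Request:
arm_command:
  moves:
    - [1, 0, 0, 0.5, 0]
    - [1, 0, 0, 0.5, 0]
    - [1, 0, 0, 0.5, 0]

```text
clock: 10.75
tcp_pos: [0.5339, 0.02, 0.1146]
orientation: [0.0, 0.144, 0.99, 0.0]
wrist_force: [0.1, -0.5, 0.7]
finger_gap: 0.0228
```

Request:
arm_command:
  moves:
    - [1, 0, 0, 1.5, 0]
    - [1, 0, 0, 3, 0]
    - [1, 0, 0, 4, 0]
    - [1, 0, 0, 4, 0]
    - [1, 0, 0, 4, 0]

```text
clock: 11.25
tcp_pos: [0.5338, 0.02, 0.1103]
orientation: [0.0, 0.144, 0.99, 0.0]
wrist_force: [-0.1, 0.3, 0.3]
finger_gap: 0.0228
```

Request:
arm_command:
  moves:
    - [1, 0, 0, 1, 0]
    - [1, 0, 0, 2, 0]
    - [1, 0, 0, 2, 0]
    - [1, 0, 0, 2, 0]

```text
clock: 11.65
tcp_pos: [0.5339, 0.02, 0.1085]
orientation: [0.0, 0.144, 0.99, 0.0]
wrist_force: [-0.5, 0.5, 3.6]
finger_gap: 0.0223
```

Request:
arm_command:
  moves:
    - [1, 0, 0, 1.3, 0]
    - [1, 0, 0, 2.6, 0]
    - [1, 0, 0, 3.9, 0]
    - [1, 0, 0, 4.8, 0]
    - [1, 0, 0, 5, 0]
    - [1, 0, 0, 5, 0]

```text
clock: 12.25
tcp_pos: [0.5343, 0.02, 0.1045]
orientation: [0.001, 0.144, 0.99, 0.0]
wrist_force: [-1.9, -0.4, 9.9]
finger_gap: 0.0225
```

```bash
python3 - <<'E'
from h import *
st(); im,d,c=snap('wrist','wrist6'); snap('side','side6'); st()
a=load('wrist5')[0];b=im
ga,gb=[cv2.cvtColor(x,6).astype(np.float32) for x in(a,b)]
print('depth col 318 w5',[(v,round(float(load('wrist5')[1][v,318]),4)) for v in range(240,400,10)])
print('depth col 318 w6',[(v,round(float(d[v,318]),4)) for v in range(240,400,10)])
for nm,(x,y,w,h) in {'grip':(298,270,40,40),'grip2':(298,290,40,50),'fingL':(240,300,40,50),'fingR':(360,300,40,50)}.items():
    print(nm,cv2.phaseCorrelate(ga[y:y+h,x:x+w].copy(),gb[y:y+h,x:x+w].copy()))
A=a[230:330,250:390];B=b[230:330,250:390]
cv2.imwrite('pics/v6.png',cv2.resize(np.hstack([A,B]),(798,285),interpolation=2))
E
```

```text
{'clock': 12.25, 'joint_pos': [-0.1128, 0.3228, -0.3084, 0.9379, 0.0001, 0.1769], 'tcp_pos': [0.5343, 0.02, 0.1045], 'orientation': [0.0009, 0.1444, 0.9895, 0.0001], 'wrist_force': [-1.8572, -0.4203, 9.8736], 'ft_torque': [0.0197, 0.4952, 0.0257], 'finger_gap': 0.0225}
{'clock': 12.35, 'joint_pos': [-0.1128, 0.3229, -0.3085, 0.9378, 0.0001, 0.177], 'tcp_pos': [0.5343, 0.02, 0.1044], 'orientation': [0.0008, 0.1444, 0.9895, 0.0001], 'wrist_force': [-3.014, -0.063, 9.3472], 'ft_torque': [0.1001, 0.4789, 0.0318], 'finger_gap': 0.0226}
depth col 318 w5 [(240, 0.2319), (250, 0.2219), (260, 0.1927), (270, 0.1549), (280, 0.1537), (290, 0.1424), (300, 0.135), (310, 0.1262), (320, 0.1204), (330, 0.1144), (340, 0.1069), (350, 0.1051), (360, 0.1045), (370, 0.1043), (380, 0.1049), (390, 0.1061)]
depth col 318 w6 [(240, 0.2173), (250, 0.2196), (260, 0.1928), (270, 0.1547), (280, 0.1532), (290, 0.1439), (300, 0.1351), (310, 0.1281), (320, 0.1203), (330, 0.1132), (340, 0.1084), (350, 0.1044), (360, 0.1045), (370, 0.1049), (380, 0.1054), (390, 0.107)]
grip ((0.2661254658477681, 0.028609124835710986), 0.8274337601661682)
grip2 ((0.23093457893580194, 0.12737725542321598), 0.8669390745162964)
fingL ((-0.16119661494846227, 0.01996641161848345), 0.7264015121459961)
fingR ((-0.11704535001070937, -0.06149439707089854), 0.9225411534309387)
```

View pics/v6.png

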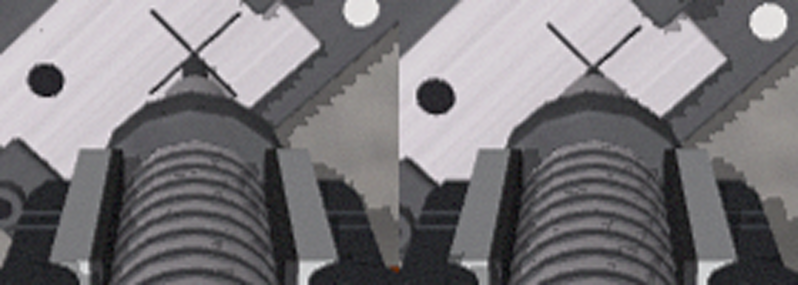

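Request:
arm_command:
  moves:
    - [1, 0, 0, 0.5, 0]
    - [1, 0, 0, 0.5, 0]

```text
clock: 12.55
tcp_pos: [0.5342, 0.02, 0.1037]
orientation: [0.001, 0.144, 0.99, 0.0]
wrist_force: [-0.7, -0.4, 7.3]
finger_gap: 0.0228
```

Request:
arm_command:
  moves:
    - [1, 0, 0, 0.3, 0]
    - [1, 0, 0, 0.3, 0]

```text
clock: 12.75
tcp_pos: [0.5341, 0.02, 0.1031]
orientation: [0.001, 0.144, 0.99, 0.0]
wrist_force: [-0.4, 0.2, 7.1]
finger_gap: 0.0226
```

Request:
arm_command:
  moves:
    - [1, 0, 0, 0.3, 0]
    - [1, 0, 0, 0.3, 0]

```text
clock: 12.95
tcp_pos: [0.5339, 0.0201, 0.1025]
orientation: [0.0, 0.144, 0.99, 0.0]
wrist_force: [-0.7, 0.5, 3.8]
finger_gap: 0.0225
```

Request:
arm_command:
  moves:
    - [1, 0, 0, 0.4, 0]
    - [1, 0, 0, 0.4, 0]

```text
clock: 13.15
tcp_pos: [0.534, 0.0201, 0.1021]
orientation: [0.0, 0.144, 0.99, 0.0]
wrist_force: [-0.6, 0.9, 6.1]
finger_gap: 0.023
```

```bash
python3 - <<'E'
from h import *
for i in range(3):
    im,d,c=snap('wrist','wrist7'); s=env.get_state(); print(s['clock'],np.round(s['tcp_pos'],4),np.round(s['wrist_force'],2))
# vertical drop of camera relative to the blank & to the punch collar/cap
for t in('wrist5','wrist6','wrist7'):
    I,d,P,k=load(t); C=cloud(d,P,k); g=cv2.cvtColor(I,6)
    m=(g>150)&(abs(C[...,0]-.53)<.03)&(abs(C[...,1]-.01)<.04)&(C[...,2]<.032)&(C[...,2]>.01)
    cap=C[345:365,300:336].reshape(-1,3); col=C[270:280,300:336].reshape(-1,3)
    print(t,m.sum(),'blank',np.median(C[m][:,2]).round(4),'capregion',np.median(cap[:,2]).round(4),'collar',np.median(col[:,2]).round(4))
a,b=[cv2.cvtColor(load(t)[0],6).astype(np.float32) for t in('wrist5','wrist7')]
for x,y,w,h in[(298,265,40,60),(298,330,40,60),(240,300,40,50)]: print(cv2.phaseCorrelate(a[y:y+h,x:x+w].copy(),b[y:y+h,x:x+w].copy()))
E
```

```text
13.2 [0.534  0.02   0.1021] [-1.04 -0.02  5.83]
13.25 [0.534  0.02   0.1021] [-0.04 -0.14  5.62]
13.3 [0.534  0.02   0.1021] [-0.71  1.2   6.25]
wrist5 4878 blank 0.022 capregion 0.1527 collar 0.0984
wrist6 5117 blank 0.022 capregion 0.1399 collar 0.0855
wrist7 5097 blank 0.022 capregion 0.1376 collar 0.0833
((0.3985560079177688, 0.039579374138817514), 0.9790580546855927)
((0.4215750527926403, 0.22046545345845203), 0.7716260647773743)
((0.008310075963528618, -0.026346330121004513), 0.7667230415344238)
```

The force fell (12.3 → 9.9 → 6.4 N net) and then rose slightly to 8.6 N, with the punch down 12 mm or more from contact. The spring has snapped and the nose is just touching its stop, so I'm easing off now.

Request:
arm_command:
  moves:
    - [1, 0, 0, -2, 0]
    - [1, 0, 0, -5, 0]
    - [1, 0, 0, -9, 0]
    - [1, 0, 0, -14, 0]
    - [1, 0, 0, -22, 0]
    - [1, 0, 0, -40, 0]
    - [1, 0, 0, -65, 0]
    - [1, 0, 0, -90, 0]
    - [1, 0, 0, -105, 0]
    - [1, 0, 0, -105, 0]
    - [1, 0, 0, -105, 0]

```text
clock: 14.4
tcp_pos: [0.5333, 0.0201, 0.2062]
orientation: [-0.0, 0.144, 0.99, 0.0]
wrist_force: [-0.1, 0.6, -3.2]
finger_gap: 0.0225
```

```bash
python3 - <<'E'
from h import *
snap('wrist','wrist8');st(); print(togo(.5045,-.334)); im,d,c=snap('side','side8')
cr=load('side5')[0][180:340,210:330]; A=im[120:340,210:330]
W=load('wrist8')[0][180:290,270:370]
cv2.imwrite('pics/v8.png',np.hstack([cv2.resize(A,(327,600),interpolation=2),cv2.resize(W,(460,600),interpolation=2)]))
# tip offset check: punch axis rel. TCP from depth (cap region)
for t in('wrist5','wrist8'):
    I,d,P,k=load(t); C=cloud(d,P,k); print(t,[np.round(C[v,318],4).tolist() for v in(275,330,355)], P[:3,3].round(4))
E
```

```text
{'clock': 14.45, 'joint_pos': [-0.1129, 0.2509, -0.1438, 1.1782, 0.0001, 0.1769], 'tcp_pos': [0.5329, 0.0201, 0.2056], 'orientation': [-0.0011, 0.1444, 0.9895, 0.0], 'wrist_force': [0.395, 0.0056, -2.6047], 'ft_torque': [-0.0231, 0.039, -0.0082], 'finger_gap': 0.0226}
[-7.400e+01 -3.475e+02 -1.000e-01]
wrist5 [[0.5219, 0.023, 0.0978], [0.5232, 0.0225, 0.142], [0.5249, 0.022, 0.1532]] [0.4628 0.0404 0.2425]
wrist8 [[0.521, 0.0232, 0.188], [0.5221, 0.0227, 0.232], [0.5247, 0.022, 0.2419]] [0.4625 0.0404 0.3315]
```

View pics/v8.png

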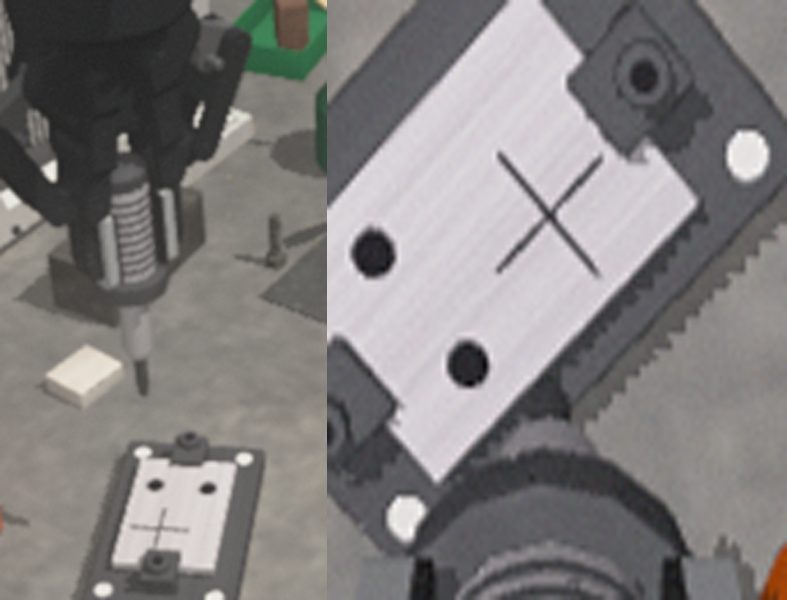

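Wrist view: the blank is clean apart from the cross. Side view: the nose is out again, with the tip at crop (143,393), and the punch is firmly held. I'll check the tilt numerically before going back.

```bash
python3 - <<'E'
from h import *
for t,zs in (('side8',(.2426,.113)),('side3',(.179,.0497))):
    im,d,P,k=load(t)
    for z in zs:
        q=P[:3,:3].T@(np.array([.533,.0201,z])-P[:3,3]); u=np.array([k[0]*q[0]/q[2]+k[2],k[1]*q[1]/q[2]+k[3]]); print(t,z,u.round(1), 'crop',((u-[210,120])*2.727).round(0))
# apparent centroid line of the punch: dark/grey tip in side8
for t in ('side3','side8','scene3'):
    pass
E
```

```text
side8 0.2426 [253.5 179.1] crop [118. 161.]
side8 0.113 [263.1 264.2] crop [145. 393.]
side3 0.179 [258.5 223.3] crop [132. 282.]
side3 0.0497 [267.2 299.4] crop [156. 489.]
```

Tip pixel in the wrist view: (317.8,248.8) now, (318.4,248.8) before the press. The punch neither tilted nor slipped in the grip. Returning over the stand.

Request:
arm_command:
  moves:
    - [1, -4, -20, 0, 0]
    - [1, -12, -55, 0, 0]
    - [1, -20, -95, 0, 0]
    - [1, -28, -135, 0, 0]
    - [1, -37, -175, 0, 0]
    - [1, -45, -215, 0, 0]
    - [1, -54, -255, 0, 0]
    - [1, -62, -293, 0, 0]
    - [1, -69, -325, 0, 0]
    - [1, -73, -342, 0, 0]
    - [1, -74, -347.5, 0, 0]
    - [1, -74, -347.5, 0, 0]

```text
clock: 15.7
tcp_pos: [0.5049, -0.3338, 0.2058]
orientation: [-0.001, 0.145, 0.989, 0.001]
wrist_force: [0.5, 0.5, -2.3]
finger_gap: 0.0226
```

Request:
arm_command:
  moves:
    - [1, 0, 0, 0, 0]
    - [1, 0, 0, 0, 0]

```text
clock: 15.9
tcp_pos: [0.5056, -0.3325, 0.2068]
orientation: [-0.0, 0.143, 0.99, 0.0]
wrist_force: [1.1, 0.4, -2.8]
finger_gap: 0.0226
```

```bash
python3 - <<'E'
from h import *
st(); print(togo(.5047,-.3341,.1065)); im,d,c=snap('wrist','wrist9'); st()
P=c['pose'];k=[c['fx'],c['fy'],c['cx'],c['cy']]; C=cloud(d,P,k)
m=(np.hypot(C[...,0]-.505,C[...,1]+.334)<.07)&(C[...,2]>.07)&(C[...,2]<.083)&(d>0); q=C[m]; print(len(q),cv2.minAreaRect(q[:,:2].astype(np.float32)*1000))
print('tip',onz(P,k,318.1,249,.113).round(4))
cv2.imwrite('pics/v9.png',cv2.resize(im[170:330,220:400],(720,600)))
E
```

```text
{'clock': 15.9, 'joint_pos': [-0.7145, 0.386, 0.0487, 1.2341, 0.0004, -0.4266], 'tcp_pos': [0.5056, -0.3325, 0.2068], 'orientation': [-0.0001, 0.1435, 0.9897, 0.0003], 'wrist_force': [1.1207, 0.3725, -2.8488], 'ft_torque': [0.0058, -0.0167, -0.0025], 'finger_gap': 0.0226}
[  0.3  -1.8 100.3]
{'clock': 15.95, 'joint_pos': [-0.7146, 0.3859, 0.0489, 1.234, 0.0003, -0.4267], 'tcp_pos': [0.5056, -0.3327, 0.2069], 'orientation': [-0.0, 0.1435, 0.9897, 0.0002], 'wrist_force': [-0.7531, 0.6006, -1.6431], 'ft_torque': [0.0051, 0.0378, -0.0403], 'finger_gap': 0.0225}
6282 ((505.7037658691406, -334.5715637207031), (70.21085357666016, 66.60088348388672), 82.92469787597656)
tip [ 0.5057 -0.3329  0.113 ]
```

View pics/v9.png

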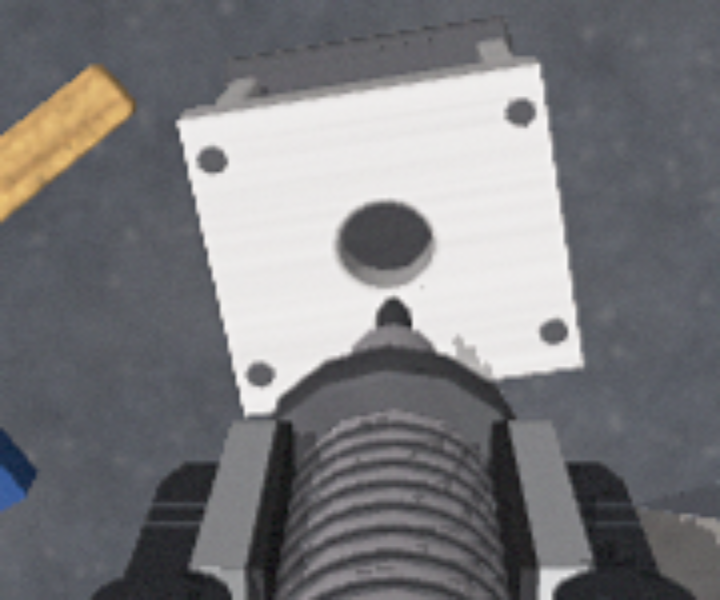

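The hole is at crop (385,243) and the tip at (395,310). The computed tip is 1.7 mm off in y from the stand centre (0.5057, -0.3346). I'll correct that and lower the punch.

Request:
arm_command:
  moves:
    - [1, -0.2, -1.8, 0, 0]
    - [1, -0.2, -1.8, 10, 0]
    - [1, -0.2, -1.8, 25, 0]
    - [1, -0.2, -1.8, 35, 0]
    - [1, -0.2, -1.8, 42, 0]
    - [1, -0.2, -1.8, 48, 0]
    - [1, -0.2, -1.8, 54, 0]
    - [1, -0.2, -1.8, 60, 0]
    - [1, -0.2, -1.8, 60, 0]
    - [1, -0.2, -1.8, 60, 0]

```text
clock: 16.95
tcp_pos: [0.505, -0.3359, 0.1468]
orientation: [0.0, 0.144, 0.99, 0.0]
wrist_force: [1.0, 0.1, -2.3]
finger_gap: 0.0224
```

Request:
arm_command:
  moves:
    - [1, 0, 1.5, 0, 0]
    - [1, 0, 1.5, 0, 0]
    - [1, 0, 1.5, 0, 0]
    - [1, 0, 1.5, 0, 0]

```text
clock: 17.35
tcp_pos: [0.5055, -0.3345, 0.147]
orientation: [0.0, 0.144, 0.99, -0.0]
wrist_force: [-0.2, 0.1, -2.4]
finger_gap: 0.0225
```

```bash
python3 - <<'E'
from h import *
st(); print(togo(.5054,-.3344,.1065)); im,d,c=snap('wrist','wrist10'); st()
P=c['pose'];k=[c['fx'],c['fy'],c['cx'],c['cy']]; C=cloud(d,P,k)
m=(np.hypot(C[...,0]-.505,C[...,1]+.334)<.07)&(C[...,2]>.07)&(C[...,2]<.083)&(d>0); q=C[m]; print(len(q),cv2.minAreaRect(q[:,:2].astype(np.float32)*1000))
cv2.imwrite('pics/v10.png',cv2.resize(im[200:320,230:410],(720,480)))
E
```

```text
{'clock': 17.35, 'joint_pos': [-0.717, 0.4183, -0.0529, 1.0993, 0.0001, -0.4272], 'tcp_pos': [0.5055, -0.3345, 0.147], 'orientation': [0.0002, 0.1444, 0.9895, -0.0001], 'wrist_force': [-0.1818, 0.0957, -2.3535], 'ft_torque': [-0.0661, 0.0201, 0.0731], 'finger_gap': 0.0225}
[ 0.2  0.1 40.5]
{'clock': 17.4, 'joint_pos': [-0.717, 0.4183, -0.0529, 1.0993, 0.0001, -0.4272], 'tcp_pos': [0.5055, -0.3345, 0.1469], 'orientation': [0.0002, 0.1444, 0.9895, -0.0], 'wrist_force': [0.4427, 0.2384, -2.1991], 'ft_torque': [0.0796, -0.0142, 0.0179], 'finger_gap': 0.0229}
7756 ((505.93023681640625, -334.66693115234375), (70.39801025390625, 67.06275177001953), 83.01453399658203)
```

Request:
arm_command:
  moves:
    - [1, 0, 0, 5, 0]
    - [1, 0, 0, 10, 0]
    - [1, 0, 0, 15, 0]
    - [1, 0, 0, 15, 0]

```text
clock: 17.8
tcp_pos: [0.5048, -0.3339, 0.1304]
orientation: [-0.001, 0.144, 0.99, 0.001]
wrist_force: [0.5, -0.2, -1.6]
finger_gap: 0.0228
```

Request:
arm_command:
  moves:
    - [1, 0, 0, 5, 0]
    - [1, 0, 0, 10, 0]
    - [1, 0, 0, 15, 0]
    - [1, 0, 0, 19, 0]
    - [1, 0, 0, 22, 0]
    - [1, 0, 0, 22, 0]
    - [1, 0, 0, 22, 0]

```text
clock: 18.5
tcp_pos: [0.5055, -0.3345, 0.1098]
orientation: [0.0, 0.144, 0.99, 0.0]
wrist_force: [-0.0, -1.2, -3.1]
finger_gap: 0.0229
```

Request:
arm_command:
  moves:
    - [1, 0, 0, 1, 0]
    - [1, 0, 0, 2, 0]
    - [1, 0, 0, 2, 0]
    - [1, 0, 0, 2, 0]

```text
clock: 18.9
tcp_pos: [0.5054, -0.3345, 0.1078]
orientation: [0.0, 0.144, 0.99, 0.0]
wrist_force: [-0.2, -0.3, -3.1]
finger_gap: 0.0228
```

Request:
arm_command:
  moves:
    - [1, 0, 0, 0.5, 0]
    - [1, 0, 0, 0.5, 0]
    - [1, 0, 0, 0.5, 0]

```text
clock: 19.2
tcp_pos: [0.5054, -0.3345, 0.1073]
orientation: [-0.0, 0.144, 0.99, 0.0]
wrist_force: [0.9, -0.3, -2.5]
finger_gap: 0.0225
```

Request:
arm_command:
  moves:
    - [1, 0, 0, 0.4, 0]
    - [1, 0, 0, 0.4, 0]
    - [1, 0, 0, 0.4, 0]

```text
clock: 19.5
tcp_pos: [0.5055, -0.3344, 0.1069]
orientation: [0.0, 0.144, 0.99, 0.0]
wrist_force: [-0.2, -0.5, -1.9]
finger_gap: 0.0228
```

Request:
arm_command:
  moves:
    - [1, 0, 0, 0.3, 0]
    - [1, 0, 0, 0.3, 0]
    - [1, 0, 0, 0.3, 0]

```text
clock: 19.8
tcp_pos: [0.5054, -0.3344, 0.1066]
orientation: [0.0, 0.144, 0.99, 0.0]
wrist_force: [0.6, 0.5, -1.1]
finger_gap: 0.0228
```

Request:
arm_command:
  moves:
    - [1, 0, 0, 0.4, 0]
    - [1, 0, 0, 0.4, 0]
    - [1, 0, 0, 0.4, 0]

```text
clock: 20.1
tcp_pos: [0.5055, -0.3345, 0.1064]
orientation: [0.0, 0.144, 0.99, -0.0]
wrist_force: [-1.3, 1.0, 0.6]
finger_gap: 0.0226
```

Request:
arm_command:
  moves:
    - [1, 0, 0, 0.3, 0]
    - [1, 0, 0, 0.3, 0]
    - [1, 0, 0, 0.3, 0]

```text
clock: 20.4
tcp_pos: [0.5055, -0.3345, 0.1064]
orientation: [0.0, 0.144, 0.99, -0.0]
wrist_force: [-2.2, 2.1, 5.6]
finger_gap: 0.0227
```

Seated: the force is rising and the TCP has stopped at 0.1064, against 0.1065 at the grasp. I'll back off slightly and open the fingers.

Request:
arm_command:
  moves:
    - [1, 0, 0, -0.4, 0]
    - [1, 0, 0, -0.4, 0]
    - [0.65, 0, 0, -0.4, 0]
    - [0.55, 0, 0, -0.4, 0]
    - [0.4, 0, 0, -0.4, 0]
    - [0.2, 0, 0, -0.4, 0]
    - [0, 0, 0, -0.4, 0]
    - [0, 0, 0, -0.4, 0]
    - [0, 0, 0, -0.4, 0]
  squeeze: 20

```text
clock: 21.3
tcp_pos: [0.5055, -0.3344, 0.1063]
orientation: [0.0, 0.144, 0.99, 0.0]
wrist_force: [-0.4, 0.2, 0.2]
finger_gap: 0.0852
```

Request:
arm_command:
  moves:
    - [0, 0, 0, -5, 0]
    - [0, 0, 0, -20, 0]
    - [0, 0, 0, -45, 0]
    - [0, 0, 0, -80, 0]
    - [0, 0, 0, -115, 0]
    - [0, 0, 0, -135, 0]
    - [0, 0, 0, -142, 0]
    - [0, 0, 0, -142, 0]
    - [0, 0, 0, -142, 0]

```text
clock: 22.2
tcp_pos: [0.505, -0.3341, 0.247]
orientation: [-0.001, 0.144, 0.99, 0.001]
wrist_force: [0.6, -0.1, -1.3]
finger_gap: 0.0853
```

```bash
python3 - <<'E'
from h import *
st(); im,d,c=snap('wrist','wrist11'); P=c['pose'];k=[c['fx'],c['fy'],c['cx'],c['cy']]; C=cloud(d,P,k)
for t,C in (('now',C),('before',cloud(*load('w2')[1:]))):
  for lo,hi in [(.07,.083),(.084,.092),(.138,.15)]:
    m=(np.hypot(C[...,0]-.505,C[...,1]+.334)<.07)&(C[...,2]>lo)&(C[...,2]<hi); q=C[m]
    print(t,lo,len(q),np.median(q[:,2]).round(4),np.round(cv2.minAreaRect(q[:,:2].astype(np.float32)*1000)[0],1),cv2.minEnclosingCircle(q[:,:2].astype(np.float32)*1000))
s,_,_=snap('side','side11'); 
cv2.imwrite('pics/v11.png',np.hstack([cv2.resize(s[110:240,340:470],(400,400),interpolation=2),cv2.resize(im[150:310,230:390],(400,400),interpolation=2)]))
E
```

```text
{'clock': 22.2, 'joint_pos': [-0.717, 0.3756, 0.1318, 1.3289, 0.0001, -0.4272], 'tcp_pos': [0.505, -0.3341, 0.247], 'orientation': [-0.0008, 0.1444, 0.9895, 0.0006], 'wrist_force': [0.5817, -0.0595, -1.2571], 'ft_torque': [-0.0099, -0.0333, -0.03], 'finger_gap': 0.0853}
now 0.07 3998 0.0776 [ 505.7 -334.5] ((505.7667236328125, -334.5447998046875), 48.01393508911133)
now 0.084 379 0.0874 [ 502.2 -333.8] ((506.00775146484375, -335.4853515625), 16.903404235839844)
now 0.138 874 0.1428 [ 505.9 -335.2] ((506.13336181640625, -335.3316345214844), 12.51749038696289)
before 0.07 3818 0.0776 [ 505.6 -334.5] ((505.341064453125, -334.41973876953125), 47.60913848876953)
before 0.084 378 0.0875 [ 501.8 -332.7] ((505.6328125, -334.4003601074219), 16.925201416015625)
before 0.138 839 0.1428 [ 505.4 -334.4] ((505.3046875, -334.74261474609375), 12.616366386413574)
```

```bash
python3 -c "
from h import *
env.hand_in(); st()"
```

```text
the job is handed in; nothing more can be done
the job is handed in; nothing more can be done
```

I punched the scribed cross once, put the punch back in its stand and handed the job in at about 22 s of the 61 s allowed.

**Position:** Before pressing, the tip sat within about 1 px of the cross in all three camera views. While it was on the blank, the tool drifted by no more than about 0.6 mm sideways. A wrist picture taken after I lifted off showed no visible mark off the cross.

**Snap:** From first contact the punch travelled 12 mm or slightly more. The pressing force peaked at about 12 N in the readings, fell to about 6.4 N, then rose to about 8.6 N as the nose just touched its stop. I held there about 0.15 s to read the force before easing off. The nose sprang back out afterwards.

**Back in the stand:**

| Height by depth camera | Before | After |
|---|---|---|
| Cap | 0.1428 m | 0.1428 m |
| Collar | 0.0875 m | 0.0874 m |

The cap and collar centres agree to about 0.2 mm, so the punch is upright. It is within 1 mm of where it started. The gripper was clear of it and open.

**Checks that disagreed or failed:**
- **Snap depth:** The force while pressing stayed higher for its depth than the stated profile. My contact height was also 0.5–0.7 mm off, since it gave 12.7 mm of travel against the 12 mm stop. So I judged the snap from the force falling and then rising, not from an exact nose depth.
- **Tilt:** One side picture by eye hinted at a slight tilt after the press. The tip position in the wrist view was unchanged and did not support that.
- **Final look:** I had used all 12 pictures, so the last check on the stand is from depth measurements only. I did not re-measure the bystanders, but nothing suggested I had touched them.

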